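# Line up the sample jars by size

### The arm

A 6-joint arm with a two-finger parallel gripper is mounted at the origin on the work surface. World frame = base frame: x ahead of the robot, y to its left, z up, the work surface at z = 0. Lengths are in m, angles in rad, forces in N, time in s.
With the tool pointing down it reaches from about 0.25 to 0.8 m from the base axis. Payload 3.9 kg.
Tool frame: the origin (TCP) lies on the mounting face of the last link; the fingertips stand 173 mm ahead of it and the grasp point (between the pads) lies 155 mm ahead of it; z points along the fingers, y is the line along which they close (so a half turn about z gives the same grasp; the last joint's range is limited). The gripper opens to 85 mm and grips with 20 to 120 N. Pads are 22 mm wide; open, the fingers measure 114 mm over their backs; the gripper's body (76 mm by 85 mm) begins 54 mm behind the grasp point. The pads swing forward as they close: fully open they stand 13 mm farther back than shut.
Start: joints at [-1.136, 0.26, -0.138, 1.173, 0, 1.571], TCP at [0.221, -0.476, 0.405] pointing down, gripper open.
Joint ranges: [-2.78, 2.78], [-0.83, 1.72], [-1.28, 1.37], [-1.9, 2.12], [-1.57, 1.48], [-3.14, 3.14]. Speed limits (rad/s): [2.57, 2.57, 3.14, 3.14, 3.14, 3.14].

### API

Orientations are given as a rotation vector (axis times angle).
In Python, from cell import r, optics, ticket gives the robot as it stands.
- The arm moves only by the tool play_rows, never from a script. Its argument "deltas" is a list of rows, each a list of 4 numbers: the shift along the world's x, y, z in m, then the turn about the world's z in degrees. In form: [[tx, ty, tz, turn], ...]. A call has 1 to 20 rows; each row shifts and turns the commanded pose from where the row before left it; what a row does not reach is not made up. A row lasts 1/8 s, in which the tool goes at most 62.5 mm and 10.7 degrees, less where a joint would pass 70% of its speed; a pose out of reach is approached as far as the arm can. A call with a gripper value outside its range is refused whole. "grip" is the opening, from 0 (shut) to 1 (fully open), set as the call begins (left out, the last holds). The fingers move at their own pace and stop on an object; "squeeze" is the grip in N (left out, the last holds). Time passes only in rows, so rows that do not move let the fingers close. It gives the time, the measured TCP pose, the force, the opening and the grip force at its end, in the units of the state.
- r.read_state(): the state, without advancing time (a new reading comes with each control period).
- optics.camera(name): name is "side" or "top"; returns a dict with "frame" (420x560x3 uint8, red, green, blue), "vertical_fov" (degrees; the focal length in pixels is half the picture's height over the tangent of half this angle, whatever the lens; pixels are square), "cx", "cy" (the principal point, pixels), "cam_to_world" (4x4, takes a point from camera to world coordinates). Camera axes: x right, y up, looking along -z (the intrinsics and any distortion apply to the point x, -y, -z); pixel columns grow to the right and rows downward; lengths in m; the calibration is good to about 2 mm. A picture is of the moment at which its call begins. There is no depth.
- ticket.finish_job(): hands the job in; it is judged then, once.
The state is a dict: "t": time; "joint_pos": joint angles; "joint_velocities": joint speeds; "tau": joint torques, N m; "ee_pos": TCP position; "tcp_rot": TCP orientation; "wrist_force": force on the tool from outside, world axes, zero at the start; "ft_torque": the same for the moment, N m; "gripper_width": finger opening in m; "grasp_force": force on a finger pad.
Only numpy, scipy, OpenCV 4.12 (cv2) and the standard library are available. Lean on these libraries where they do the work, as an engineer would, in place of code of your own. Each camera call takes 0.05 s, during which the arm holds its last target. There are 200 camera calls.

### The job

Stand the four sample jars on the four white rings of the green strip, one jar centred upright in each ring, in order of size: the smallest on the ring next to the orange-topped tip box, growing ring by ring to the largest next to the purple tub. Do not tip any jar over, and leave the tip box and the tub where they are.

Things in the scene. Friction and masses are not known exactly. Their poses are not given: they have to be found in the camera images.
- jar_yellow: Smallest of the four loose sample jars: closed upright straight-sided cylinder, white with a yellow screw cap of the same diameter (top 14 mm), diameter 34 mm, height 46 mm. Starts standing on the bench between the robot and the row. Origin: centre of its underside, z up.
- jar_red: Second smallest of the four loose sample jars: closed upright straight-sided cylinder, white with a red screw cap of the same diameter (top 14 mm), diameter 42 mm, height 64 mm. Starts standing on the bench between the robot and the row. Origin: centre of its underside, z up.
- jar_blue: Second largest of the four loose sample jars: closed upright straight-sided cylinder, white with a blue screw cap of the same diameter (top 14 mm), diameter 50 mm, height 82 mm. Starts standing on the bench between the robot and the row. Origin: centre of its underside, z up.
- jar_white: Largest of the four loose sample jars: closed upright straight-sided cylinder, white with a white screw cap of the same diameter (top 14 mm), diameter 58 mm, height 100 mm. Starts standing on the bench between the robot and the row. Origin: centre of its underside, z up.
- circle_a: White printed ring, 70 mm across, with a white centre dot, on a fixed flat green strip (100 x 340 mm, 3 mm thick): one end of the row (the robot's left). The four rings are alike and 80 mm apart in a straight line. Fixed, flat. Origin: ring centre on the strip's upper face, 3 mm above the bench; its y axis runs along the row from d to a, z up.
- circle_b: White printed ring, 70 mm across, with a white centre dot, on a fixed flat green strip (100 x 340 mm, 3 mm thick): second from the robot's left. The four rings are alike and 80 mm apart in a straight line. Fixed, flat. Origin: ring centre on the strip's upper face, 3 mm above the bench; its y axis runs along the row from d to a, z up.
- circle_c: White printed ring, 70 mm across, with a white centre dot, on a fixed flat green strip (100 x 340 mm, 3 mm thick): third from the robot's left. The four rings are alike and 80 mm apart in a straight line. Fixed, flat. Origin: ring centre on the strip's upper face, 3 mm above the bench; its y axis runs along the row from d to a, z up.
- circle_d: White printed ring, 70 mm across, with a white centre dot, on a fixed flat green strip (100 x 340 mm, 3 mm thick): the other end of the row (the robot's right). The four rings are alike and 80 mm apart in a straight line. Fixed, flat. Origin: ring centre on the strip's upper face, 3 mm above the bench; its y axis runs along the row from d to a, z up.
- tip_box: Pipette-tip box: navy base, orange top plate, pink tips; 120 (x, across the row) x 85 (y) x 62 mm high, 0.35 kg, loose. Stands beyond one end of the row, left or right from run to run; centre 155 mm along the row from the nearest ring's centre. Origin: centre of its underside, z up.
- ice_tub: Purple open tub with an aluminium cooling block inside; 178 (x, across the row) x 168 (y) mm over its rim, 92 mm high, 0.9 kg, loose. Stands beyond the other end of the row from the tip box, centre 155 mm from the nearest ring's centre, leaving about 70 mm between its rim and that ring's centre. Origin: centre of its underside, z up.
There are look-alikes about, which are no part of the job. What is shaped like the jar_white but black or turquoise is not meant.

How it is judged:
At the end, for the whole second after the job is handed in: Each jar stands upright (within 0.1 rad) and at rest on the strip, its centre within 12 mm of the centre of its own ring; sizes rise ring by ring (yellow, red, blue, white) from the ring next to the tip box to the one next to the tub (((horizontal distance between tip_box and circle_a below 0.27 m and horizontal distance between jar_yellow and circle_a below 0.012 m and z of jar_yellow in the frame of circle_a between -0.004 and 0.005 m and angle between each of jar_yellow, jar_red, jar_blue, jar_white's own z axis and vertical below 0.1 rad and linear speed of each of jar_yellow, jar_red, jar_blue, jar_white below 0.02 m/s and horizontal distance between jar_red and circle_b below 0.012 m and z of jar_red in the frame of circle_b between -0.004 and 0.005 m and horizontal distance between jar_blue and circle_c below 0.012 m and z of jar_blue in the frame of circle_c between -0.004 and 0.005 m and horizontal distance between jar_white and circle_d below 0.012 m and z of jar_white in the frame of circle_d between -0.004 and 0.005 m) or (horizontal distance between tip_box and circle_d below 0.27 m and horizontal distance between jar_yellow and circle_d below 0.012 m and z of jar_yellow in the frame of circle_d between -0.004 and 0.005 m and angle between each of jar_yellow, jar_red, jar_blue, jar_white's own z axis and vertical below 0.1 rad and linear speed of each of jar_yellow, jar_red, jar_blue, jar_white below 0.02 m/s and horizontal distance between jar_red and circle_c below 0.012 m and z of jar_red in the frame of circle_c between -0.004 and 0.005 m and horizontal distance between jar_blue and circle_b below 0.012 m and z of jar_blue in the frame of circle_b between -0.004 and 0.005 m and horizontal distance between jar_white and circle_a below 0.012 m and z of jar_white in the frame of circle_a between -0.004 and 0.005 m))); the robot touches nothing.
It fails at once if a jar is tipped over (angle between any of jar_yellow, jar_red, jar_blue, jar_white's own z axis and vertical above 1 rad).
It fails at once if the tip box or the tub is pushed from its place (more than 15 mm) (distance of any of tip_box, ice_tub from where it was at the start of the episode above 0.015 m).
It also fails if it takes over 96 s, if anything falls off the work surface, if the arm or the gripper's body presses on something with over 40 N, if the wrist force passes 120 N, or if a joint passes its speed limit or range.

## Working session

There is one attempt and no reset: what is moved stays moved. The work goes in short steps, Python scripts to look and compute and a tool call to move; the robot and the scene stay as the last step left them, time stands still between calls to the robot, and variables do not carry over. Pictures are saved under pics/ and viewed, at most 14 in all, crops included, and the job is handed in when it is done.

Besides the shell and the picture viewer there is one more tool, called in YAML: its name, and indented under it one key for each argument. play_rows: Moves the arm, as the interface text tells. Its arguments: {"type":"object","properties":{"deltas":{"type":"array"},"grip":{"type":"number"},"squeeze":{"type":"number"}},"required":["deltas"]}

```bash
ls; mkdir -p pics
python3 - <<'E'
from cell import r, optics, ticket
import cv2,numpy as np
for n in("top","side"):
    c=optics.camera(n); print(n,c.keys(),c["vertical_fov"],c["cx"],c["cy"],np.round(c["cam_to_world"],4).tolist())
    print({k:v for k,v in c.items() if k not in("frame","cam_to_world")})
    cv2.imwrite(f"pics/{n}0.png",c["frame"][:,:,::-1])
print(r.read_state())
E
```

```text
pics
top dict_keys(['frame', 'vertical_fov', 'cx', 'cy', 'cam_to_world']) 48.456168859626786 281.71672889560824 208.7674629677918 [[-0.0025, 0.9968, -0.0797, 0.4344], [-1.0, -0.0025, -0.0006, 0.018], [-0.0008, 0.0797, 0.9968, 1.073], [0.0, 0.0, 0.0, 1.0]]
{'vertical_fov': 48.456168859626786, 'cx': 281.71672889560824, 'cy': 208.7674629677918}
side dict_keys(['frame', 'vertical_fov', 'cx', 'cy', 'cam_to_world']) 48.62780858036399 278.3534987348472 211.9006258293874 [[-0.7366, 0.3929, -0.5505, -0.055], [-0.6759, -0.3995, 0.6193, 0.6696], [0.0233, 0.8283, 0.5598, 0.5937], [0.0, 0.0, 0.0, 1.0]]
{'vertical_fov': 48.62780858036399, 'cx': 278.3534987348472, 'cy': 211.9006258293874}
{'t': 0.1, 'joint_pos': array([-1.13598164e+00,  2.60610888e-01, -1.39249797e-01,  1.17269673e+00,
        3.27088150e-06,  1.57079478e+00]), 'joint_velocities': array([-0.00132512, -0.00104009,  0.00378879,  0.00141989, -0.00135403,
       -0.00136142]), 'tau': array([-7.24427700e-04, -4.06508374e+01,  2.54527527e+01,  1.01077423e-02,
       -2.97349707e-04, -1.65516292e-05]), 'ee_pos': array([ 0.22102188, -0.47586598,  0.40394808]), 'tcp_rot': array([-3.06595902e+00, -6.77268818e-01,  5.91347651e-04]), 'wrist_force': array([-0.11575536, -0.51096193,  0.09127004]), 'ft_torque': array([-0.04021654,  0.0219745 , -0.00251007]), 'grasp_force': 0.0, 'gripper_width': 0.08546409404952021}
```

View pics/top0.png

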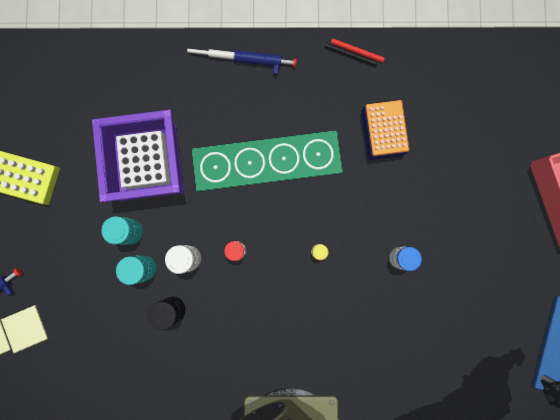

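View pics/side0.png

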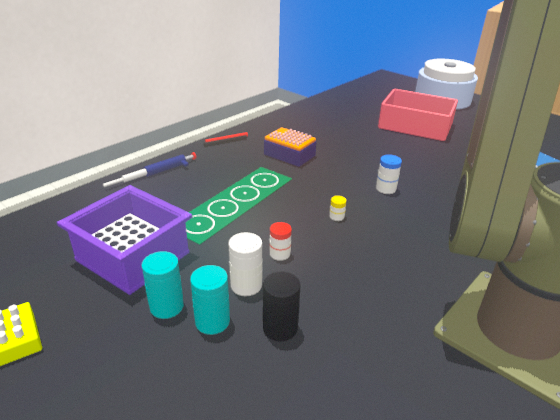

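The top view shows the tub at (137,156) to the left, the strip with rings at (215,167) to (318,154) and the tip box at (387,128) to the right. So the order is white→a, blue→b, red→c, yellow→d.

Candidates for the white jar (top-view pixels): white (180,260), turquoise (117,231) and (131,270), black (163,315). I choose (180,260). The other jars are the only ones with their cap colours: red (235,251), yellow (320,252), blue (409,259). The blue tray at (550,360), red tray at (550,190) and red pen at (357,50) are not caps.

```bash
cat > h.py <<'E'
import cv2,numpy as np
from cell import r, optics, ticket
def ray(c,uv):
    f=210/np.tan(np.radians(c["vertical_fov"]/2)); M=np.array(c["cam_to_world"])
    d=M[:3,:3]@np.array([(uv[0]-c["cx"])/f,-(uv[1]-c["cy"])/f,-1]); return M[:3,3],d/np.linalg.norm(d)
def plane(c,uv,z):
    o,d=ray(c,uv); return o+d*(z-o[2])/d[2]
def tri(c1,p1,c2,p2):
    A=np.zeros((3,3));b=np.zeros(3);R=[ray(c1,p1),ray(c2,p2)]
    for o,d in R:
        P=np.eye(3)-np.outer(d,d);A+=P;b+=P@o
    X=np.linalg.solve(A,b); return X,max(np.linalg.norm(np.cross(X-o,d)) for o,d in R)
HSV={"red":((0,140,70),(8,255,255)),"yellow":((22,140,70),(34,255,255)),"blue":((104,160,60),(116,255,255)),
 "white":((0,0,75),(180,60,255)),"green":((65,110,30),(85,255,255))}
ROI={"top":{"red":(215,235,255,270),"yellow":(305,240,335,265),"blue":(385,240,430,280),"white":(155,235,212,285)},
 "side":{"red":(262,218,298,265),"yellow":(325,190,352,225),"blue":(370,150,410,197),"white":(224,228,266,298)}}
def blob(c,name,roi):
    x0,y0,x1,y1=roi; hsv=cv2.cvtColor(c["frame"],cv2.COLOR_RGB2HSV)[y0:y1,x0:x1]
    m=cv2.inRange(hsv,*map(np.array,HSV[name]))
    if name=="red": m|=cv2.inRange(hsv,np.array((172,140,70)),np.array((180,255,255)))
    cs,_=cv2.findContours(m,cv2.RETR_EXTERNAL,cv2.CHAIN_APPROX_NONE); k=cv2.convexHull(max(cs,key=cv2.contourArea))
    mm=np.zeros_like(m);cv2.fillPoly(mm,[k],1);M=cv2.moments(mm,True)
    return (M["m10"]/M["m00"]+x0,M["m01"]/M["m00"]+y0),M["m00"],tuple(np.add(cv2.boundingRect(k),(x0,y0,0,0)).tolist())
def dots(c):
    hsv=cv2.cvtColor(c["frame"],cv2.COLOR_RGB2HSV)
    g=cv2.inRange(hsv,*map(np.array,HSV["green"]));cs,_=cv2.findContours(g,cv2.RETR_EXTERNAL,cv2.CHAIN_APPROX_NONE)
    k=max(cs,key=cv2.contourArea);mm=np.zeros_like(g);cv2.fillPoly(mm,[k],255);w=mm&~g
    cs,_=cv2.findContours(w,cv2.RETR_EXTERNAL,cv2.CHAIN_APPROX_NONE)
    out=[]
    for q in sorted(cs,key=cv2.contourArea)[::-1][:4]:
        out.append(cv2.fitEllipse(q)[0])   # outer ring edge
    return sorted(out),cv2.minAreaRect(k)
E
python3 - <<'E'
from h import *
np.set_printoptions(precision=4,suppress=True)
t=optics.camera("top");s=optics.camera("side")
for n in("yellow","red","blue","white"):
    a=blob(t,n,ROI["top"][n]);b=blob(s,n,ROI["side"][n]);X,e=tri(t,a[0],s,b[0])
    print(n,a,b,X,round(e,4))
dt,rt=dots(t);ds,rs=dots(s);print(rt,rs)
for p,q in zip(dt,ds):
    X,e=tri(t,p,s,q);print(p,q,X,round(e,4),plane(t,p,.003),plane(s,q,.003))
out=np.hstack([cv2.resize(t["frame"][220:340,90:250],None,fx=2.4,fy=2.4),cv2.resize(s["frame"][215:345,135:305],(384,288))])
cv2.imwrite("pics/crop1.png",out[:,:,::-1])
E
```

```text
yellow ((321.7894736842105, 257.9473684210526), 19.0, (317, 256, 10, 4)) ((338.2485549132948, 201.15606936416185), 173.0, (331, 195, 16, 13)) [ 0.4138 -0.0649  0.0453] 0.0068
red ((233.4433962264151, 250.72955974842768), 318.0, (224, 241, 20, 20)) ((280.2361963190184, 230.23926380368098), 326.0, (270, 222, 22, 18)) [0.4245 0.1232 0.0598] 0.0001
blue ((409.24945295404814, 258.41356673960615), 457.0, (398, 247, 24, 24)) ((390.5042016806723, 161.14705882352942), 238.0, (381, 155, 21, 14)) [ 0.408  -0.2516  0.0767] 0.0005
white ((182.1561423650976, 258.609644087256), 871.0, (165, 245, 36, 29)) ((244.4127675009068, 260.63764961915126), 2757.0, (224, 228, 42, 70)) [0.4083 0.2344 0.0597] 0.0005
((266.5264892578125, 160.33523559570312), (43.32680130004883, 147.5970458984375), 82.81946563720703) ((233.6136474609375, 199.91925048828125), (32.45705032348633, 118.95198059082031), 54.605201721191406)
(215.00636291503906, 166.76492309570312) (222.38189697265625, 207.66952514648438) [0.5927 0.1512 0.0527] 0.0216 [0.6179 0.173  0.003 ] [0.629  0.0933 0.003 ]
(249.3457489013672, 162.38446044921875) (244.40196228027344, 193.07359313964844) [0.6027 0.0764 0.0512] 0.0211 [0.628  0.0935 0.003 ] [0.6389 0.0138 0.003 ]
(283.6232604980469, 157.99476623535156) (264.2771301269531, 179.89492797851562) [0.6129 0.0014 0.0493] 0.0205 [0.6381 0.014  0.003 ] [ 0.6487 -0.0652  0.003 ]
```

View pics/crop1.png

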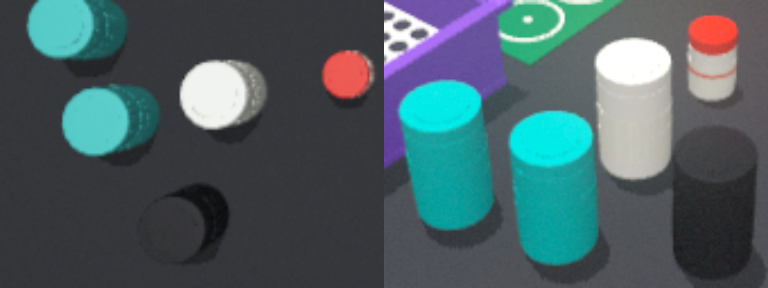

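The crop confirms the choice: the white-capped white jar at top (180,260), with turquoise and black jars of the same shape beside it. I still need to fix the yellow mask and the ring cut off in the side view.

Run:
```python
from h import *
import h
np.set_printoptions(precision=4,suppress=True)
t=optics.camera("top");s=optics.camera("side")
for c,p in((t,(320,252)),(t,(180,258)),(t,(196,260)),(s,(245,242)),(s,(245,275)),(s,(338,201))):
    print(p,cv2.cvtColor(c["frame"][p[1]:p[1]+1,p[0]:p[0]+1],cv2.COLOR_RGB2HSV)[0,0])
h.HSV["yellow"]=((20,90,70),(36,255,255))
for n,v in(("yellow",0),("white",75),("white",60),("white",190)):
    if v: h.HSV["white"]=((0,0,v),(180,70,255))
    a=blob(t,n,ROI["top"][n]);b=blob(s,n,ROI["side"][n]);X,e=tri(t,a[0],s,b[0]);print(n,v,a,b,X,e)
# ring dots: local white blob centroid near the top-view prediction
f=210/np.tan(np.radians(s["vertical_fov"]/2));M=np.array(s["cam_to_world"])
a,b=np.array([.628,.0935,.003]),np.array([.6381,.014,.003])
for i,u in enumerate([(215,166.8),(249.3,162.4),(283.6,158),(318,153.7)]):
    X=a+(b-a)*(i-1);q=M[:3,:3].T@(X-M[:3,3]);v=(s["cx"]-f*q[0]/q[2],s["cy"]+f*q[1]/q[2])
    res=[]
    for c,p in((t,u),(s,v)):
        x0,y0=int(round(p[0]))-5,int(round(p[1]))-4
        w=c["frame"][y0:y0+9,x0:x0+11,0].astype(float);w=np.clip(w-w.min()-.35*(w.max()-w.min()),0,None)
        yy,xx=np.mgrid[:9,:11];res.append((x0+(w*xx).sum()/w.sum(),y0+(w*yy).sum()/w.sum()))
    Y,e=tri(t,res[0],s,res[1]);print(i,np.round(res,1).tolist(),v,Y,e,plane(t,res[0],.003),plane(s,res[1],.003))
```

```text
(320, 252) [ 29 129 240]
(180, 258) [ 53   4 243]
(196, 260) [ 26  15 123]
(245, 242) [  0   0 255]
(245, 275) [ 25  17 198]
(338, 201) [ 29 255 255]
yellow 0 ((319.9775784753363, 251.97757847533632), 223.0, (312, 244, 17, 17)) ((338.0890052356021, 201.282722513089), 191.0, (330, 195, 17, 14)) [ 0.4217 -0.065   0.0416] 0.000551233389725047
white 75 ((182.1561423650976, 258.609644087256), 871.0, (165, 245, 36, 29)) ((244.4127675009068, 260.63764961915126), 2757.0, (224, 228, 42, 70)) [0.4083 0.2344 0.0597] 0.000540674856637975
white 60 ((183.0387051372273, 259.54926108374383), 2842.0, (155, 235, 57, 50)) ((244.9102069449316, 261.6815152578043), 2851.0, (224, 228, 42, 70)) [0.4068 0.2335 0.0574] 0.001373304173646643
white 190 ((178.50498338870432, 258.90365448504986), 602.0, (165, 246, 28, 27)) ((244.3125374925015, 260.86022795440914), 1667.0, (229, 232, 33, 63)) [0.4061 0.2397 0.0641] 0.0017266245900999487
0 [[215.0, 166.6], [198.2, 223.3]] (np.float64(198.2507208629373), np.float64(224.11813255877294)) [0.618  0.1728 0.005 ] 2.4254178828534787e-05 [0.6184 0.1731 0.003 ] [0.6204 0.171  0.003 ]
1 [[249.2, 162.3], [222.6, 207.2]] (np.float64(222.6114146652343), np.float64(207.8726408693236)) [0.6279 0.0937 0.005 ] 4.117046852325833e-05 [0.6283 0.0938 0.003 ] [0.6301 0.0917 0.003 ]
2 [[283.4, 157.9], [244.5, 192.5]] (np.float64(244.58485532602958), np.float64(193.21914411177642)) [0.6378 0.0145 0.0053] 9.742875075690177e-05 [0.6384 0.0146 0.003 ] [0.6405 0.0119 0.003 ]
3 [[317.7, 153.5], [264.2, 179.3]] (np.float64(264.5055642185243), np.float64(179.93455897691263)) [ 0.6482 -0.0649  0.0049] 0.0003228646203799268 [ 0.6484 -0.0652  0.003 ] [ 0.6508 -0.0671  0.003 ]
```

play_rows:
  deltas:
    - [0.0134,0.0274,-0.007,4.8]
    - [0.0134,0.0274,-0.007,4.8]
    - [0.0134,0.0274,-0.007,4.8]
    - [0.0134,0.0274,-0.007,4.8]
    - [0.0134,0.0274,-0.007,4.8]
    - [0.0134,0.0274,-0.007,4.8]
    - [0.0134,0.0274,-0.007,4.8]
    - [0.0134,0.0274,-0.007,4.8]
    - [0.0134,0.0274,-0.007,4.8]
    - [0.0134,0.0274,-0.007,4.8]
    - [0.0134,0.0274,-0.007,4.8]
    - [0.0134,0.0274,-0.007,4.8]
    - [0.0134,0.0274,-0.007,4.8]
    - [0.0134,0.0274,-0.007,4.8]
    - [0.0134,0.0274,-0.007,4.8]
    - [0,0,0,0]
    - [0,0,0,0]
    - [0,0,0,0]
  grip: 1
  squeeze: 40

```text
t: 2.55
ee_pos: [0.4219, -0.0658, 0.2999]
tcp_rot: [2.085, 2.35, -0.0]
wrist_force: [-0.4, 0.0, -0.2]
gripper_width: 0.0855
grasp_force: 0.0
```

Run:
```python
from h import *
np.set_printoptions(precision=4,suppress=True)
t=optics.camera("top");s=optics.camera("side")
print("white",plane(t,(179.2,259.3),.1),plane(t,(183,259.3),.05), "blue",plane(t,(409.3,258.4),.075),"red",plane(t,(233.45,250.7),.057),"yellow",plane(t,(320,252),.039))
cv2.imwrite("pics/s1.png",s["frame"][:,:,::-1])
```

```text
white [0.4076 0.2315 0.1   ] [0.4062 0.2342 0.05  ] blue [ 0.4076 -0.2524  0.075 ] red [0.4246 0.1236 0.057 ] yellow [ 0.4211 -0.0656  0.039 ]
```

View pics/s1.png

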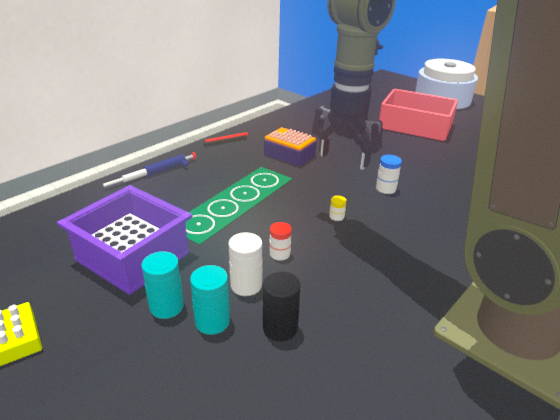

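The side view shows the open gripper at (345,140), above the yellow jar at (338,205). I'll descend and grasp.

play_rows:
  deltas:
    - [0,0,-0.02,0]
    - [0,0,-0.02,0]
    - [0,0,-0.02,0]
    - [0,0,-0.02,0]
    - [0,0,-0.02,0]
    - [0,0,-0.01,0]
    - [0,0,-0.007,0]
    - [0,0,0,0]
    - [0,0,0,0]

```text
t: 3.78
ee_pos: [0.4225, -0.0652, 0.1832]
tcp_rot: [2.083, 2.351, 0.001]
wrist_force: [0.6, 1.0, 1.0]
gripper_width: 0.0852
grasp_force: 0.0
```

play_rows:
  deltas:
    - [0,0,0,0]
    - [0,0,0,0]
    - [0,0,0,0]
    - [0,0,0,0]
    - [0,0,0,0]
    - [0,0,0,0]
    - [0,0,0,0]
    - [0,0,0,0]
  grip: 0

```text
t: 4.78
ee_pos: [0.4222, -0.0652, 0.183]
tcp_rot: [2.083, 2.351, 0.0]
wrist_force: [-1.3, 0.4, 5.7]
gripper_width: 0.0328
grasp_force: 39.6
```

play_rows:
  deltas:
    - [0,0,0.015,0]
    - [0,0,0.02,0]
    - [0,0,0.025,0]
    - [0.0275,0,0,0]
    - [0.0275,0,0,0]
    - [0.0275,0,0,0]
    - [0.0275,0,0,0]
    - [0.0275,0,0,0]
    - [0.0275,0,0,0]
    - [0.0275,0,0,0]
    - [0.0275,0,0,0]
    - [0.0065,0,0,0]
    - [0,0,0,0]
    - [0,0,-0.02,0]
    - [0,0,-0.02,0]
    - [0,0,-0.01,0]
    - [0,0,-0.004,0]
    - [0,0,-0.002,0]
    - [0,0,0,0]
    - [0,0,0,0]

```text
t: 7.28
ee_pos: [0.6489, -0.0652, 0.1873]
tcp_rot: [2.083, 2.351, 0.001]
wrist_force: [0.9, -0.4, -0.0]
gripper_width: 0.0333
grasp_force: 39.9
```

play_rows:
  deltas:
    - [0,0,-0.001,0]
    - [0,0,0,0]

```text
t: 7.52
ee_pos: [0.6489, -0.0652, 0.186]
tcp_rot: [2.083, 2.351, 0.001]
wrist_force: [0.3, 0.1, 0.7]
gripper_width: 0.0329
grasp_force: 40.0
```

play_rows:
  deltas:
    - [0,0,0,0]
    - [0,0,0,0]
    - [0,0,0,0]
    - [0,0,0,0]
    - [0,0,0,0]
    - [0,0,0,0]
    - [0,0,0.02,0]
    - [0,0,0.03,0]
    - [0,0,0.03,0]
    - [0,0,0.03,0]
    - [-0.04,0.02,0,0]
    - [-0.05,0.04,0,0]
    - [-0.05,0.05,0,0]
    - [-0.05,0.05,0,0]
    - [-0.0344,0.0288,0,0]
    - [0,0,0,0]
    - [0,0,0,0]
  grip: 1

```text
t: 9.65
ee_pos: [0.4377, 0.1111, 0.2961]
tcp_rot: [2.082, 2.351, 0.002]
wrist_force: [0.3, -0.6, -0.2]
gripper_width: 0.0854
grasp_force: 0.0
```

Run:
```python
from h import *
t=optics.camera("top");s=optics.camera("side")
print(r.read_state()["ee_pos"])
cv2.imwrite("pics/s2.png",np.hstack([cv2.resize(t["frame"][100:280,90:430],(400,212)),cv2.resize(s["frame"][60:240,180:440],(400,212),)])[:,:,::-1])
```

```text
[0.43821908 0.11069227 0.29595211]
```

View pics/s2.png

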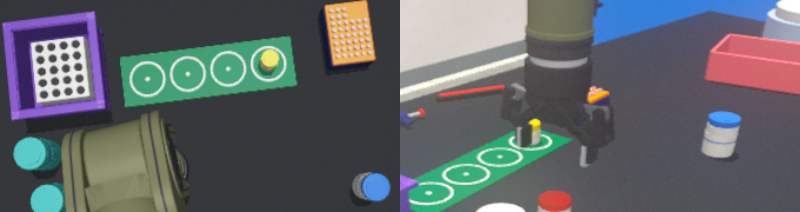

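The top crop shows the yellow jar inside the rightmost ring, at (270,60) in the crop. Fast rows were clipped, so I'll correct the offset and then grasp red.

play_rows:
  deltas:
    - [-0.0136,0.0128,0,0]
    - [0,0,0,0]
    - [0,0,-0.02,0]
    - [0,0,-0.02,0]
    - [0,0,-0.02,0]
    - [0,0,-0.02,0]
    - [0,0,-0.01,0]
    - [0,0,-0.009,0]
    - [0,0,0,0]
    - [0,0,0,0]

```text
t: 11.0
ee_pos: [0.4238, 0.124, 0.1971]
tcp_rot: [2.083, 2.351, 0.001]
wrist_force: [-0.2, 0.3, -0.8]
gripper_width: 0.0855
grasp_force: 0.0
```

play_rows:
  deltas:
    - [0,0,0,0]
    - [0,0,0,0]
    - [0,0,0,0]
    - [0,0,0,0]
    - [0,0,0,0]
    - [0,0,0,0]
    - [0,0,0,0]
    - [0,0,0,0]
  grip: 0

```text
t: 12.0
ee_pos: [0.4236, 0.1239, 0.1971]
tcp_rot: [2.083, 2.351, 0.001]
wrist_force: [0.0, 0.6, 6.2]
gripper_width: 0.041
grasp_force: 40.2
```

Run:
```python
from h import *
import h
h.HSV["yellow"]=((20,90,70),(36,255,255))
t=optics.camera("top")
b=blob(t,"yellow",(295,130,340,180));print(b,plane(t,b[0],.042)); print(r.read_state()["ee_pos"])
```

```text
((318.97, 149.595), 200.0, (312, 142, 15, 17)) [ 0.64948244 -0.06507037  0.042     ]
[0.42361088 0.12395283 0.19714486]
```

Yellow sits about 1 mm from its ring centre. Red goes to ring c.

play_rows:
  deltas:
    - [0,0,0.015,0]
    - [0,0,0.02,0]
    - [0,0,0.025,0]
    - [0.0236,-0.0121,0,0]
    - [0.0236,-0.0121,0,0]
    - [0.0236,-0.0121,0,0]
    - [0.0236,-0.0121,0,0]
    - [0.0236,-0.0121,0,0]
    - [0.0236,-0.0121,0,0]
    - [0.0236,-0.0121,0,0]
    - [0.0236,-0.0121,0,0]
    - [0.0236,-0.0121,0,0]
    - [0.0023,-0.001,0,0]
    - [0,0,0,0]
    - [0,0,-0.02,0]
    - [0,0,-0.02,0]
    - [0,0,-0.01,0]
    - [0,0,-0.005,0]
    - [0,0,-0.002,0]
    - [0,0,0,0]

```text
t: 14.55
ee_pos: [0.6384, 0.0141, 0.2004]
tcp_rot: [2.083, 2.351, 0.001]
wrist_force: [0.5, -0.8, -1.0]
gripper_width: 0.0412
grasp_force: 40.8
```

play_rows:
  deltas:
    - [0,0,0,0]
    - [0,0,0,0]

```text
t: 14.8
ee_pos: [0.6385, 0.014, 0.2002]
tcp_rot: [2.083, 2.351, 0.001]
wrist_force: [0.2, 1.2, 0.7]
gripper_width: 0.0412
grasp_force: 40.8
```

play_rows:
  deltas:
    - [0,0,0,0]
    - [0,0,0,0]
    - [0,0,0,0]
    - [0,0,0,0]
    - [0,0,0,0]
    - [0,0,0,0]
    - [0,0,0.02,0]
    - [0,0,0.03,0]
    - [0,0,0.035,0]
    - [0,0,0.035,0]
    - [0,0,0,0]
  grip: 1

```text
t: 16.18
ee_pos: [0.6394, 0.014, 0.3233]
tcp_rot: [2.08, 2.347, 0.007]
wrist_force: [0.1, 0.8, -0.4]
gripper_width: 0.0853
grasp_force: 0.0
```

play_rows:
  deltas:
    - [-0.023,-0.0266,0,0]
    - [-0.023,-0.0266,0,0]
    - [-0.023,-0.0266,0,0]
    - [-0.023,-0.0266,0,0]
    - [-0.023,-0.0266,0,0]
    - [-0.023,-0.0266,0,0]
    - [-0.023,-0.0266,0,0]
    - [-0.023,-0.0266,0,0]
    - [-0.023,-0.0266,0,0]
    - [-0.023,-0.0266,0,0]
    - [0,0,0,0]
    - [0,0,0,0]

```text
t: 17.68
ee_pos: [0.4081, -0.2518, 0.3192]
tcp_rot: [-2.083, -2.35, -0.001]
wrist_force: [0.3, -0.2, 0.4]
gripper_width: 0.0853
grasp_force: 0.0
```

Run:
```python
from h import *
t=optics.camera("top")
b=blob(t,"red",(262,130,305,180));print(b,plane(t,b[0],.060)); print(r.read_state()["ee_pos"])
```

```text
((284.6014234875445, 152.36654804270464), 281.0, (276, 143, 18, 19)) [0.63975017 0.01200081 0.06      ]
[ 0.4083941  -0.25157741  0.31927719]
```

play_rows:
  deltas:
    - [0,0,-0.02,0]
    - [0,0,-0.02,0]
    - [0,0,-0.02,0]
    - [0,0,-0.02,0]
    - [0,0,-0.015,0]
    - [0,0,-0.013,0]
    - [0,0,0,0]
    - [0,0,0,0]

```text
t: 18.73
ee_pos: [0.4086, -0.252, 0.212]
tcp_rot: [2.083, 2.351, 0.0]
wrist_force: [-0.0, -0.4, -0.3]
gripper_width: 0.0851
grasp_force: 0.0
```

play_rows:
  deltas:
    - [0,0,0,0]
    - [0,0,0,0]
    - [0,0,0,0]
    - [0,0,0,0]
    - [0,0,0,0]
    - [0,0,0,0]
    - [0,0,0,0]
    - [0,0,0,0]
  grip: 0

```text
t: 19.73
ee_pos: [0.4083, -0.2522, 0.2123]
tcp_rot: [2.083, 2.35, 0.0]
wrist_force: [-0.7, 0.2, 6.1]
gripper_width: 0.0493
grasp_force: 41.1
```

play_rows:
  deltas:
    - [0,0,0.015,0]
    - [0,0,0.025,0]
    - [0,0,0.03,0]
    - [0,0,0.03,0]
    - [0.0183,0.0288,0,0]
    - [0.0183,0.0288,0,0]
    - [0.0183,0.0288,0,0]
    - [0.0183,0.0288,0,0]
    - [0.0183,0.0288,0,0]
    - [0.0183,0.0288,0,0]
    - [0.0183,0.0288,0,0]
    - [0.0183,0.0288,0,0]
    - [0.0183,0.0288,0,0]
    - [0.0183,0.0288,0,0]
    - [0.0183,0.0288,0,0]
    - [0.0183,0.0288,0,0]
    - [0,0,0,0]
    - [0,0,0,0]

```text
t: 21.98
ee_pos: [0.6273, 0.0934, 0.311]
tcp_rot: [-2.083, -2.351, 0.003]
wrist_force: [-0.4, -0.2, -0.9]
gripper_width: 0.0491
grasp_force: 41.7
```

play_rows:
  deltas:
    - [0,0,-0.02,0]
    - [0,0,-0.025,0]
    - [0,0,-0.025,0]
    - [0,0,-0.015,0]
    - [0,0,-0.007,0]
    - [0,0,-0.004,0]
    - [0,0,0,0]
    - [0,0,0,0]

```text
t: 22.98
ee_pos: [0.6281, 0.0937, 0.2165]
tcp_rot: [2.083, 2.351, 0.002]
wrist_force: [-0.3, 0.1, -1.4]
gripper_width: 0.0493
grasp_force: 41.7
```

play_rows:
  deltas:
    - [0,0,-0.001,0]
    - [0,0,0,0]
    - [0,0,0,0]

```text
t: 23.35
ee_pos: [0.6281, 0.0937, 0.2154]
tcp_rot: [2.083, 2.351, 0.002]
wrist_force: [-0.8, -0.5, 3.1]
gripper_width: 0.0493
grasp_force: 41.9
```

play_rows:
  deltas:
    - [0,0,0,0]
    - [0,0,0,0]
    - [0,0,0,0]
    - [0,0,0,0]
    - [0,0,0,0]
    - [0,0,0,0]
    - [0,0,0.02,0]
    - [0,0,0.03,0]
    - [0,0,0.03,0]
    - [0,0,0.03,0]
    - [0,0,0,0]
  grip: 1

```text
t: 24.72
ee_pos: [0.6288, 0.0938, 0.3276]
tcp_rot: [2.081, 2.349, 0.007]
wrist_force: [0.2, -0.4, -0.0]
gripper_width: 0.0854
grasp_force: 0.0
```

play_rows:
  deltas:
    - [-0.0245,0.0154,0,0]
    - [-0.0245,0.0154,0,0]
    - [-0.0245,0.0154,0,0]
    - [-0.0245,0.0154,0,0]
    - [-0.0245,0.0154,0,0]
    - [-0.0245,0.0154,0,0]
    - [-0.0245,0.0154,0,0]
    - [-0.0245,0.0154,0,0]
    - [-0.0245,0.0154,0,0]
    - [0,0,0,0]
    - [0,0,0,0]

```text
t: 26.1
ee_pos: [0.4075, 0.2321, 0.3242]
tcp_rot: [2.083, 2.351, -0.001]
wrist_force: [0.5, 0.5, 0.3]
gripper_width: 0.0852
grasp_force: 0.0
```

Run:
```python
from h import *
t=optics.camera("top");s=optics.camera("side")
b=blob(t,"blue",(225,120,275,180));print(b,plane(t,b[0],.078)); print(r.read_state()["ee_pos"])
cv2.imwrite("pics/s3.png",np.hstack([cv2.resize(t["frame"][100:340,90:430],(400,282)),cv2.resize(s["frame"][130:342,100:400],(400,282),)])[:,:,::-1])
```

```text
((249.74074074074073, 163.87037037037038), 54.0, (242, 159, 15, 9)) [0.61117909 0.08732796 0.078     ]
[0.40792845 0.23190505 0.32441563]
```

View pics/s3.png

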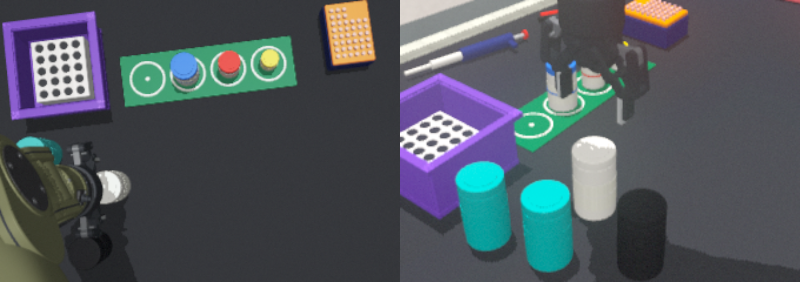

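The crops show blue standing in ring b at (185,70), with red and yellow in their rings. The gripper is over the white jar at (110,187).

play_rows:
  deltas:
    - [0,0,-0.02,0]
    - [0,0,-0.02,0]
    - [0,0,-0.02,0]
    - [0,0,-0.02,0]
    - [0,0,-0.013,0]
    - [0,0,-0.008,0]
    - [0,0,0,0]
    - [0,0,0,0]

```text
t: 27.2
ee_pos: [0.4076, 0.2324, 0.2242]
tcp_rot: [2.083, 2.351, 0.002]
wrist_force: [0.1, 0.5, -0.4]
gripper_width: 0.0853
grasp_force: 0.0
```

play_rows:
  deltas:
    - [0,0,0,0]
    - [0,0,0,0]
    - [0,0,0,0]
    - [0,0,0,0]
    - [0,0,0,0]
    - [0,0,0,0]
    - [0,0,0,0]
    - [0,0,0,0]
  grip: 0

```text
t: 28.2
ee_pos: [0.4075, 0.2324, 0.2244]
tcp_rot: [2.083, 2.351, 0.002]
wrist_force: [0.1, -0.3, 5.3]
gripper_width: 0.0574
grasp_force: 42.2
```

Run:
```python
from h import *
import h
h.HSV["blue"]=((100,90,60),(120,255,255))
t=optics.camera("top")
b=blob(t,"blue",(232,135,275,175));print(b,plane(t,b[0],.078)); print(r.read_state()["ee_pos"])
```

```text
((245.96136363636364, 155.80227272727274), 440.0, (235, 144, 23, 24)) [0.62880777 0.09553959 0.078     ]
[0.40755531 0.23237395 0.22437498]
```

play_rows:
  deltas:
    - [0,0,0.015,0]
    - [0,0,0.025,0]
    - [0,0,0.035,0]
    - [0,0,0.035,0]
    - [0.0234,-0.0066,0,0]
    - [0.0234,-0.0066,0,0]
    - [0.0234,-0.0066,0,0]
    - [0.0234,-0.0066,0,0]
    - [0.0234,-0.0066,0,0]
    - [0.0234,-0.0066,0,0]
    - [0.0234,-0.0066,0,0]
    - [0.0234,-0.0066,0,0]
    - [0.0234,-0.0066,0,0]
    - [0,0,0,0]
    - [0,0,0,0]
    - [0,0,0,0]

```text
t: 30.25
ee_pos: [0.617, 0.173, 0.3335]
tcp_rot: [-2.082, -2.351, 0.001]
wrist_force: [0.1, 0.5, -2.6]
gripper_width: 0.0572
grasp_force: 43.2
```

play_rows:
  deltas:
    - [0,0,-0.02,0]
    - [0,0,-0.025,0]
    - [0,0,-0.025,0]
    - [0,0,-0.02,0]
    - [0,0,-0.01,0]
    - [0,0,-0.005,0]
    - [0,0,-0.002,0]
    - [0,0,0,0]
    - [0,0,0,0]

```text
t: 31.38
ee_pos: [0.6182, 0.1729, 0.2275]
tcp_rot: [2.083, 2.351, 0.002]
wrist_force: [-0.6, 0.5, 0.6]
gripper_width: 0.0571
grasp_force: 43.1
```

play_rows:
  deltas:
    - [0,0,0,0]
    - [0,0,0,0]
    - [0,0,0,0]
    - [0,0,0,0]
    - [0,0,0,0]
    - [0,0,0,0]
    - [0,0,0.02,0]
    - [0,0,0.03,0]
    - [0,0,0.03,0]
    - [0,0,0.03,0]
    - [-0.025,0,0,0]
    - [-0.025,0,0,0]
    - [-0.025,0,0,0]
    - [-0.025,0,0,0]
    - [-0.025,0,0,0]
    - [-0.025,0,0,0]
    - [-0.025,0,0,0]
    - [-0.025,0,0,0]
    - [0,0,0,0]
    - [0,0,0,0]
  grip: 1

```text
t: 33.88
ee_pos: [0.4186, 0.173, 0.337]
tcp_rot: [2.083, 2.351, 0.002]
wrist_force: [-0.2, -0.2, -0.5]
gripper_width: 0.0849
grasp_force: 0.0
```

Run:
```python
from h import *
import h
np.set_printoptions(precision=4,suppress=True)
h.HSV.update(blue=((100,90,60),(120,255,255)),yellow=((20,90,70),(36,255,255)),white=((0,0,190),(180,70,255)))
t=optics.camera("top");s=optics.camera("side")
for n,roi,z in(("yellow",(295,130,340,180),.042),("red",(262,130,305,180),.06),("blue",(232,135,275,175),.078),("white",(188,135,228,185),.103)):
    b=blob(t,n,roi);print(n,b,plane(t,b[0],z))
print(r.read_state()["ee_pos"])
cv2.imwrite("pics/s4.png",np.hstack([cv2.resize(t["frame"][90:270,90:430],(400,212)),cv2.resize(s["frame"][100:259,120:420],(400,212),)])[:,:,::-1])
```

```text
yellow ((318.97, 149.595), 200.0, (312, 142, 15, 17)) [ 0.6495 -0.0651  0.042 ]
red ((284.6014234875445, 152.36654804270464), 281.0, (276, 143, 18, 19)) [0.6398 0.012  0.06  ]
blue ((245.96136363636364, 155.80227272727274), 440.0, (235, 144, 23, 24)) [0.6288 0.0955 0.078 ]
white ((209.4538577912254, 158.12405446293494), 661.0, (195, 145, 33, 27)) [0.6192 0.1704 0.103 ]
[0.4189 0.173  0.3369]
```

View pics/s4.png

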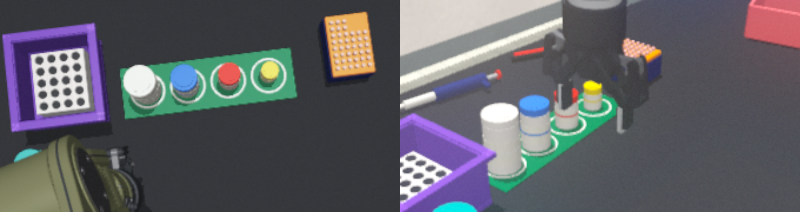

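All four jars stand upright in their rings: white (143,85), blue (185,82), red (228,77) and yellow (270,72). Each is within about 3 mm of its ring centre, and the gripper is clear of everything.

```bash
python3 -c "
from cell import ticket
print(ticket.finish_job())"
```

```text
the job is handed in; nothing more can be done
None
```

I handed the job in at about 34 s, with yellow, red, blue and white standing upright on rings d, c, b and a (tip box to tub), each within about 3 mm of its ring centre by camera; no verdict was returned.

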